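# Match the lids to the keepsake jars

## Robot

A 7-joint arm with a two-finger parallel gripper is mounted at the origin on the work surface. World frame = base frame: x ahead of the robot, y to its left, z up, the work surface at z = 0. Lengths are in m, angles in rad, forces in N, time in s.
With the tool pointing down it reaches from about 0.425 to 0.925 m from the base axis. Payload 6.8 kg.
Tool frame: the origin (TCP) lies at the very end of the fingers, on their centre line; the grasp point (between the pads) lies 19 mm behind it; y points along the fingers, x is the direction in which the jaws open and shut, and the axes are right-handed (so a half turn about y gives the same grasp; the last joint's range is limited). The gripper opens to 88 mm and grips with 3 to 60 N. Pads are 20 mm wide; open, the fingers measure 115 mm over their backs; the gripper's body (75 mm by 178 mm) begins 61 mm behind the grasp point.
Start: joints at [1.224, 0.477, 0.022, 1.555, -0.011, 1.109, -0.083], TCP at [0.16, -0.656, 0.223] pointing down, gripper open.
Joint ranges: [-2.96, 2.96], [-0.34, 2.1], [-1.41, 1.46], [0.24, 2.44], [-1.37, 4.51], [0.17, 1.92], [-2.96, 2.96]. Speed limits (rad/s): [2.39, 2.39, 3.14, 3.14, 3.14, 3.14, 3.14].

## Interface

Orientations are given as a unit quaternion [x, y, z, w].
In Python, from bench import arm, viewer, order gives the robot as it stands. The module is installed in compiled form; this text tells all that it offers.
- The arm moves only by the tool step_arm, never from a script. Its arguments are lists of equal length, an entry for each row: "slide": the shift along the tool's x, y, z in m, a list of three; "yaw": the turn about the tool's y in rad; "gripper": the closure, from 0 (fully open) to 1 (shut). A call has 1 to 10 rows; each row shifts and turns the pose as measured when the row begins, along the tool's axes as they then stand; what a row does not reach is not made up. A row lasts 1/8 s, in which the tool goes at most 62.5 mm and 10.7 degrees, less where a joint would pass 70% of its speed; a pose out of reach is approached as far as the arm can. A call with a gripper value outside its range is refused whole. The fingers move at their own pace and stop on an object; "newtons" is the grip in N (left out, the last holds). Time passes only in rows, so rows that do not move let the fingers close. It gives the time, the measured TCP pose, the force and the opening at its end, in the units of the state.
- arm.get_obs(): the state, without advancing time (a new reading comes with each control period).
- viewer.snapshot(name): name is "side" or "top" or "wrist"; returns a dict with "color" (400x640x3 uint8, red, green, blue), "fov_y" (degrees; the focal length in pixels is half the picture's height over the tangent of half this angle, whatever the lens; pixels are square), "cx", "cy" (the principal point, pixels), "k1" (the pictures are not rectified: a ray, as slopes to the right and down, at radius r is drawn at 1 + k1 r^2 times it, then the intrinsics apply), "world_to_cam" (4x4, takes a point from world to camera coordinates); the wrist camera has in their place "T_tool_cam" (4x4, takes a point from camera to tool coordinates, whose origin is the TCP and whose axes are the tool frame's). Camera axes: x right, y down, z forward; pixel columns grow to the right and rows downward; lengths in m; the calibration is good to about 2 mm. A picture is of the moment at which its call begins: read the wrist's pose just before it. There is no depth.
- order.hand_in(): hands the job in, once; it reports no verdict.
The state is a dict: "time": time; "q": joint angles; "qd": joint speeds; "joint_torque": joint torques, N m; "ee_pos": TCP position; "eef_rot": TCP orientation; "ft_force": force on the tool from outside, world axes, zero at the start; "wrist_torque": the same for the moment, N m; "grip_width": opening from 0.0 (shut) to 1.0 (fully open).
Only numpy, scipy, OpenCV 4.12 (cv2) and the standard library are available. Lean on these libraries where they do the work, as an engineer would, in place of code of your own. Each camera call takes 0.05 s, during which the arm holds its last target. There are 200 camera calls.

## Task

Put every lid on the jar of its own colour, fully home and level: white on white, green on green, orange on orange; the green lid has been left on the white jar by mistake. Set the lids down gently, do not drop them, and leave the jars and everything else on the dressing table where they stand.

Things in the scene. Friction and masses are not known exactly. Their poses are not given: they have to be found in the camera images.
- jar_white: square open-topped glazed jar, white, 80 x 80 mm outside, 62 mm high, walls and floor 5 mm (mouth 70 x 70 mm), 0.6 kg, loose on the table. Origin: centre of its underside; z up; x and y square to its walls (it looks the same after every quarter turn)
- jar_green: square open-topped glazed jar, dark green, 80 x 80 mm outside, 62 mm high, walls and floor 5 mm (mouth 70 x 70 mm), 0.6 kg, loose on the table. Origin: centre of its underside; z up; x and y square to its walls (it looks the same after every quarter turn)
- jar_orange: square open-topped glazed jar, terracotta orange, 80 x 80 mm outside, 62 mm high, walls and floor 5 mm (mouth 70 x 70 mm), 0.6 kg, loose on the table. Origin: centre of its underside; z up; x and y square to its walls (it looks the same after every quarter turn)
- lid_white: loose white lid. From below: 64 x 64 mm lip 6 mm deep, 84 x 84 mm plate 6 mm thick, square knob 18 x 18 mm, 26 mm tall, parallel to the plate; 38 mm in all, 0.16 kg. Fits any jar. Origin: centre of the lip's underside, z up: height 0 on the table, 56 mm above the jar's origin when fully home (3 mm play a side). x, y along its edges; same after a quarter turn
- lid_green: loose dark green lid. From below: 64 x 64 mm lip 6 mm deep, 84 x 84 mm plate 6 mm thick, square knob 18 x 18 mm, 26 mm tall, parallel to the plate; 38 mm in all, 0.16 kg. Fits any jar. Origin: centre of the lip's underside, z up: height 0 on the table, 56 mm above the jar's origin when fully home (3 mm play a side). x, y along its edges; same after a quarter turn. Starts on the white jar
- lid_orange: loose terracotta orange lid. From below: 64 x 64 mm lip 6 mm deep, 84 x 84 mm plate 6 mm thick, square knob 18 x 18 mm, 26 mm tall, parallel to the plate; 38 mm in all, 0.16 kg. Fits any jar. Origin: centre of the lip's underside, z up: height 0 on the table, 56 mm above the jar's origin when fully home (3 mm play a side). x, y along its edges; same after a quarter turn
- dish: bystander, loose, leave alone: small blue trinket bowl, 80 mm across, 30 mm high; origin: centre of its underside
- cream: bystander, loose, leave alone: amber cream pot with black cap, 51 mm across, 42 mm high; origin: centre of its underside
- varnish: bystander, loose, leave alone: red nail-varnish bottle with black cap, 32 mm across, 64 mm high; origin: centre of its underside
- pump: bystander, loose, leave alone: grey pump bottle with white spout, 46 mm across, 168 mm high; origin: centre of its underside
- perfume: bystander, loose, leave alone: amber perfume bottle with brass cap, 44 x 34 mm, 155 mm high; origin: centre of its underside
- succulent: bystander, loose, leave alone: succulent in a white pot, 68 mm across (leaves about 90 mm), about 100 mm high; origin: centre of its underside
- clock: bystander, loose, leave alone: light wooden alarm clock with a round white face, 40 x 100 mm, 81 mm high; origin: centre of its underside
- hairbrush: bystander, loose, leave alone: wooden hairbrush lying bristles down, about 225 mm long along its x, 50 mm wide, 32 mm high; origin on its length 105 mm from the head's end
Not all that is in view belongs to the job. What is shaped like the lid_green but purple is not meant. Leave any pink or purple look-alike of the jar_green alone.

How it is judged:
By the outcome, as a careful person would: the job done as asked, in the order asked, and still so for the second after the job is handed in, with the robot touching nothing.
It also fails if it takes over 72 s, if anything falls off the work surface, if the arm or the gripper's body presses on something with over 40 N, if the wrist force passes 120 N, or if a joint passes its speed limit or range.

## Working session

There is one attempt and no reset: what is moved stays moved. The work goes in short steps, Python scripts to look and compute and a tool call to move; the robot and the scene stay as the last step left them, time stands still between calls to the robot, and variables do not carry over. Pictures are saved under pics/ and viewed, about 8 in all and at most 12, crops included, and the job is handed in when it is done.

Besides the shell and the picture viewer there is one more tool, called after "Emit:" as name([rows], argument=value, ...), one row to a line, values as JSON. step_arm: Moves the arm, as the interface text tells. Its arguments: {"type":"object","properties":{"slide":{"type":"array","items":{"type":"array","items":{"type":"number"}}},"yaw":{"type":"array","items":{"type":"number"}},"gripper":{"type":"array","items":{"type":"number"}},"newtons":{"type":"number"}},"required":["slide","yaw","gripper"]}

```bash
mkdir -p pics; cat > h.py <<'E'
import numpy as np, cv2, pickle
from bench import arm, viewer, order
from scipy.spatial.transform import Rotation as R
def snap(name, fn):
    o=arm.get_obs(); s=viewer.snapshot(name)
    if 'T_tool_cam' in s:
        T=np.eye(4); T[:3,:3]=R.from_quat(o['eef_rot']).as_matrix(); T[:3,3]=o['ee_pos']
        s['c2w']=T@np.array(s['T_tool_cam'])
    else: s['c2w']=np.linalg.inv(np.array(s['world_to_cam']))
    cv2.imwrite(f'pics/{fn}.png', s['color'][...,::-1]); pickle.dump(s,open(f'pics/{fn}.pkl','wb')); return s
def load(fn): return pickle.load(open(f'pics/{fn}.pkl','rb'))
def KD(s):
    f=200/np.tan(np.radians(s['fov_y'])/2)
    return np.array([[f,0,s['cx']],[0,f,s['cy']],[0,0,1]]), np.array([s['k1'],0,0,0,0.])
def ray(s,px):
    K,D=KD(s); u=cv2.undistortPoints(np.array(px,float).reshape(-1,1,2),K,D)[:,0]
    d=np.c_[u,np.ones(len(u))]@s['c2w'][:3,:3].T
    return s['c2w'][:3,3],d
def plane(s,px,z):
    o,d=ray(s,px); return o+d*((z-o[2])/d[:,2])[:,None]
def proj(s,P):
    K,D=KD(s); w=np.linalg.inv(s['c2w']); r,_=cv2.Rodrigues(w[:3,:3])
    return cv2.projectPoints(np.array(P,float).reshape(-1,1,3),r,w[:3,3],K,D)[0][:,0]
E
python3 - <<'E'
from h import *
for n in ['top','side','wrist']:
    s=snap(n,n+'0'); print(n,s['fov_y'],s['k1'],s['c2w'].round(3).tolist())
o=arm.get_obs(); print(o)
a=[cv2.imread(f'pics/{n}0.png') for n in('top','side')]
E
```

```text
top 54.7072933823813 -0.054108376731015866 [[-0.026, -0.982, 0.185, 0.378], [-1.0, 0.029, 0.011, 0.006], [-0.016, -0.185, -0.983, 1.187], [0.0, 0.0, 0.0, 1.0]]
side 46.33321674882545 -0.0412587339295292 [[0.998, -0.029, 0.048, 0.533], [-0.054, -0.742, 0.668, -0.92], [0.017, -0.67, -0.742, 1.086], [0.0, 0.0, 0.0, 1.0]]
wrist 71.27486255847843 -0.011592924960125692 [[0.237, -0.939, -0.25, 0.229], [-0.971, -0.229, -0.06, -0.639], [-0.001, 0.257, -0.966, 0.384], [0.0, 0.0, 0.0, 1.0]]
{'time': 0.15, 'q': array([ 1.2239062 ,  0.47762051,  0.02239329,  1.55616855, -0.01150983,
        1.10930331, -0.0830865 ]), 'qd': array([ 1.00250316e-03, -3.52436564e-03, -6.19210258e-04, -2.47531127e-03,
       -2.63359688e-04,  1.02637016e-03,  1.85309408e-05]), 'joint_torque': array([ 2.49603450e-03, -5.83289695e+01,  1.53671477e+00, -2.72874069e+01,
       -5.41786279e-02,  1.45440103e-02,  9.88233614e-05]), 'ee_pos': array([ 0.15952128, -0.65542377,  0.22192264]), 'eef_rot': array([-0.5557245 ,  0.43729191, -0.43648491,  0.55626161]), 'ft_force': array([ 0.20944628, -0.40427563, -0.07496442]), 'wrist_torque': array([0.05202066, 0.02490582, 0.06379256]), 'grip_width': 0.9996967627460435}
```

View pics/top0.png

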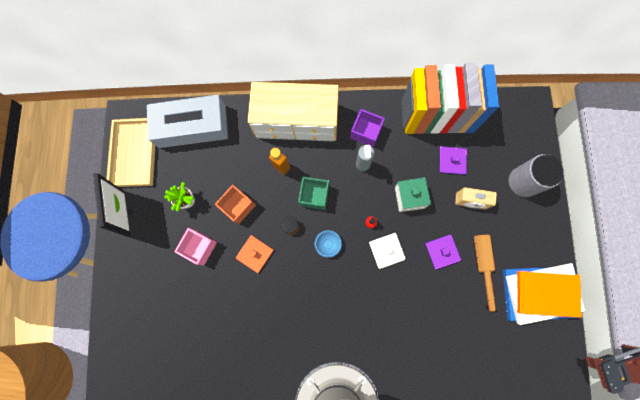

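View pics/side0.png

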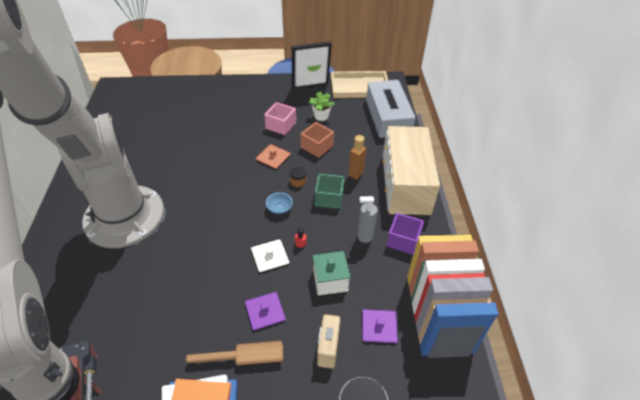

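Candidates (top view):
- Lids: green (412,192) on the white jar, white (387,251), orange (254,254), and look-alikes in purple at (452,160) and (443,252).
- Jars: white (412,200) under the green lid, green (314,193), orange (235,204), and look-alikes in purple (367,126) and pink (195,247).

I choose the green, white and orange ones.

```bash
cat >> h.py <<'E'
def mask(s,col,c,rad):
    h=cv2.cvtColor(s['color'],cv2.COLOR_RGB2HSV)
    m={'green':lambda:cv2.inRange(h,(70,70,25),(90,255,255)),'orange':lambda:cv2.inRange(h,(3,110,50),(14,255,255)),
       'white':lambda:cv2.inRange(h,(0,0,140),(180,60,255))}[col]()
    r=np.zeros_like(m); cv2.circle(r,(int(c[0]),int(c[1])),rad,255,-1); m&=r
    n,l,st,_=cv2.connectedComponentsWithStats(m); 
    k=1+np.argmax(st[1:,4]); return (l==k).astype(np.uint8)*255
def rect(s,col,c,rad,z):
    m=mask(s,col,c,rad); ct=max(cv2.findContours(m,0,cv2.CHAIN_APPROX_NONE)[0],key=len)[:,0]
    P=plane(s,ct,z)[:,:2]; (cc,sz,an)=cv2.minAreaRect((P*1000).astype(np.float32))
    return np.round(cc,1),np.round(sz,1),round(((an+45)%90)-45,1)
E
python3 - <<'E'
from h import *
s=load('top0');t=load('side0')
for n,col,c,z,c2 in [('lid_green','green',(412,193),.068,(331,266)),('jar_green','green',(314,193),.062,(330,190)),('jar_orange','orange',(235,204),.062,(318,140)),('lid_orange','orange',(254,254),.012,(273,156)),('lid_white','white',(387,251),.012,(270,256))]:
    print(n,rect(s,col,c,26,z),rect(t,col,c2,26,z))
for n,p,z in [('pump',(363,168),0.05),('perfume',(283,170),.05),('varnish',(371,222),.06),('cream',(291,227),.04),('clock',(477,198),.06),('dish',(328,244),.03),('succ',(180,198),.08)]: print(n,plane(s,[p],z).round(3))
img=np.hstack([cv2.resize(cv2.imread('pics/top0.png')[140:280,160:300],None,fx=2.8,fy=2.8),cv2.resize(cv2.imread('pics/top0.png')[140:280,340:480],None,fx=2.8,fy=2.8)])
cv2.imwrite('pics/c0.png',img)
E
```

```text
lid_green (array([ 605.3, -247.4]), array([86.8, 86.7]), 7.5) (array([ 607.2, -248.3]), array([85.7, 82.3]), 7.4)
jar_green (array([616.2,  51.1]), array([85.6, 93.6]), -10.5) (array([618.4,  22.8]), array([131.3,  82.6]), -9.4)
jar_orange (array([588.1, 284.7]), array([98.5, 83.7]), -42.3) (array([593.9, 257.7]), array([138.8, 117.3]), -38.2)
lid_orange (array([442.4, 236.1]), array([87.8, 86.3]), -34.5) (array([444.1, 231.4]), array([87. , 85.8]), -35.2)
lid_white (array([ 441.8, -165.8]), array([88. , 88.4]), 17.5) (array([ 442.9, -167.8]), array([88.9, 89.7]), 17.6)
pump [[ 0.69  -0.102  0.05 ]]
perfume [[0.691 0.142 0.05 ]]
varnish [[ 0.523 -0.117  0.06 ]]
cream [[0.517 0.12  0.04 ]]
clock [[ 0.585 -0.437  0.06 ]]
dish [[0.464 0.011 0.03 ]]
succ [[0.607 0.445 0.08 ]]
```

View pics/c0.png

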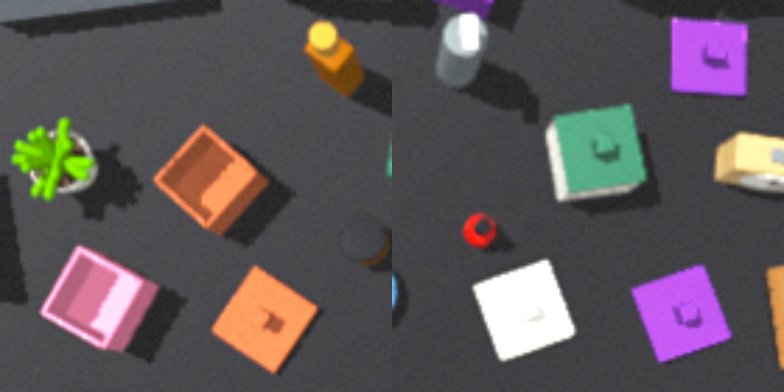

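The crop confirms the orange jar and lid and the green lid on the white jar (top-view 412,193). The purple and pink pieces stay. I'll first fly to the green lid and look from the wrist.

```bash
cat >> h.py <<'E'
def plan(target, jaw=None, rows=10):
    """rows of (slide,yaw) towards target TCP; jaw: world angle (deg) of jaw axis"""
    o=arm.get_obs(); M=R.from_quat(o['eef_rot']); p=np.array(o['ee_pos']); d=np.array(target)-p
    x=M.as_matrix()[:,0]; a=np.degrees(np.arctan2(x[1],x[0])); 
    dy=0 if jaw is None else -np.radians((jaw-a+180)%360-180)  # tool y is down
    n=int(max(np.ceil(np.linalg.norm(d)/.06),np.ceil(abs(dy)/.18),1))
    print('pos',p.round(4),'jaw',a.round(1),'tilt y',M.as_matrix()[:,1].round(3),'F',o['ft_force'].round(1),'grip',round(o['grip_width']*88,1),'t',round(o['time'],2),'n',n)
    S=[];Y=[]
    for i in range(n):
        v=M.inv().apply(d/n); S.append([round(float(k),4) for k in v]); Y.append(round(dy/n,3)); M=M*R.from_rotvec([0,dy/n,0])
    print(S,Y)
E
python3 -c "
from h import *
plan((.606,-.248,.25),-82.5); plan((.606,-.248,.25),7.5);plan((.606,-.248,.25),-172.5)"
```

```text
pos [ 0.1595 -0.6554  0.2219] jaw -76.3 tilt y [-0.     0.001 -1.   ] F [ 0.2 -0.4 -0.1] grip 88.0 t 0.15 n 11
[[-0.0264, -0.0025, 0.0482], [-0.0269, -0.0025, 0.0479], [-0.0273, -0.0025, 0.0477], [-0.0278, -0.0025, 0.0474], [-0.0283, -0.0025, 0.0471], [-0.0287, -0.0025, 0.0468], [-0.0292, -0.0025, 0.0466], [-0.0296, -0.0025, 0.0463], [-0.0301, -0.0025, 0.046], [-0.0305, -0.0025, 0.0457], [-0.031, -0.0025, 0.0454]] [np.float64(0.01), np.float64(0.01), np.float64(0.01), np.float64(0.01), np.float64(0.01), np.float64(0.01), np.float64(0.01), np.float64(0.01), np.float64(0.01), np.float64(0.01), np.float64(0.01)]
pos [ 0.1595 -0.6554  0.2219] jaw -76.3 tilt y [-0.     0.001 -1.   ] F [ 0.2 -0.4 -0.1] grip 88.0 t 0.15 n 11
[[-0.0264, -0.0025, 0.0482], [-0.0198, -0.0025, 0.0513], [-0.0128, -0.0025, 0.0534], [-0.0056, -0.0025, 0.0547], [0.0017, -0.0025, 0.0549], [0.009, -0.0025, 0.0542], [0.0161, -0.0025, 0.0525], [0.0229, -0.0025, 0.0499], [0.0293, -0.0025, 0.0465], [0.0352, -0.0025, 0.0422], [0.0405, -0.0025, 0.0371]] [np.float64(-0.133), np.float64(-0.133), np.float64(-0.133), np.float64(-0.133), np.float64(-0.133), np.float64(-0.133), np.float64(-0.133), np.float64(-0.133), np.float64(-0.133), np.float64(-0.133), np.float64(-0.133)]
pos [ 0.1595 -0.6554  0.2219] jaw -76.3 tilt y [-0.     0.001 -1.   ] F [ 0.2 -0.4 -0.1] grip 88.0 t 0.15 n 11
[[-0.0264, -0.0025, 0.0482], [-0.0334, -0.0025, 0.0436], [-0.0397, -0.0025, 0.038], [-0.045, -0.0025, 0.0316], [-0.0493, -0.0025, 0.0244], [-0.0524, -0.0025, 0.0166], [-0.0543, -0.0025, 0.0084], [-0.0549, -0.0025, 0.0001], [-0.0543, -0.0025, -0.0083], [-0.0524, -0.0025, -0.0164], [-0.0493, -0.0025, -0.0242]] [np.float64(0.153), np.float64(0.153), np.float64(0.153), np.float64(0.153), np.float64(0.153), np.float64(0.153), np.float64(0.153), np.float64(0.153), np.float64(0.153), np.float64(0.153), np.float64(0.153)]
```

Emit:
step_arm([
  [-0.026, -0.0025, 0.048],
  [-0.02, -0.0025, 0.051],
  [-0.013, -0.0025, 0.053],
  [-0.0056, -0.0025, 0.055],
  [0.0017, -0.0025, 0.055],
  [0.009, -0.0025, 0.054],
  [0.016, -0.0025, 0.0525],
  [0.023, -0.0025, 0.05],
  [0.029, -0.0025, 0.0465],
  [0.035, -0.0025, 0.042],
], yaw=[-0.133, -0.133, -0.133, -0.133, -0.133, -0.133, -0.133, -0.133, -0.133, -0.133], gripper=[0.4, 0.4, 0.4, 0.4, 0.4, 0.4, 0.4, 0.4, 0.4, 0.4], newtons=20)

```text
time: 1.4
ee_pos: [0.5642, -0.2715, 0.244]
eef_rot: [-0.707, -0.009, 0.013, 0.708]
ft_force: [0.2, -0.1, -0.2]
grip_width: 0.604
```

```bash
python3 - <<'E'
from h import *
plan((.606,-.248,.25),7.5)
s=snap('wrist','w1')
for P in [(.606,-.248,.068),(.442,-.166,.012),(.617,.046,.062)]: print(proj(s,[P]).round(0))
E
```

```text
pos [ 0.5642 -0.2715  0.244 ] jaw 1.7 tilt y [-0.006  0.001 -1.   ] F [ 0.2 -0.1 -0.2] grip 53.2 t 1.4 n 1
[[0.0424, -0.0062, 0.0222]] [np.float64(-0.101)]
[[351. 162.]]
[[227.  91.]]
[[ 379. -137.]]
```

View pics/w1.png

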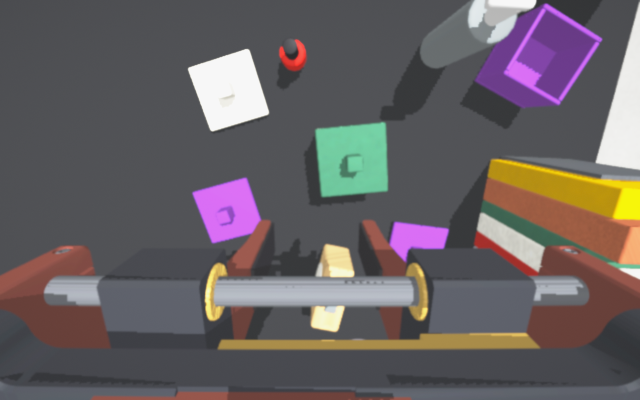

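The green lid is at (351,162) on the white jar, its knob at (354,163), and the white lid is at (228,90). The purple ones are separate. The projections match to within 3 px.

```bash
python3 - <<'E'
from h import *
s=load('w1')
print(rect(s,'green',(351,162),60,.068),rect(s,'white',(228,90),62,.012))
# jar white: below lid? 
m=mask(s,'green',(351,162),60); print(cv2.boundingRect(m))
for jaw in(7.5,): plan((.607,-.248,.073),7.5)
E
```

```text
(array([ 607.3, -246.8]), array([84.9, 85. ]), 7.2) (array([ 444.4, -166.1]), array([86.8, 86. ]), 17.6)
(315, 122, 73, 76)
pos [ 0.5701 -0.2628  0.2446] jaw 2.6 tilt y [-0.001  0.006 -1.   ] F [4.  4.4 1.4] grip 53.1 t 1.45 n 3
[[0.0126, 0.0572, 0.004], [0.0127, 0.0572, 0.0037], [0.0128, 0.0572, 0.0033]] [np.float64(-0.029), np.float64(-0.029), np.float64(-0.029)]
```

Emit:
step_arm([
  [0.037, 0.045, 0.014],
  [0, 0, 0],
  [0, 0, 0],
], yaw=[-0.08, 0, 0], gripper=[0.5, 0.5, 0.5])

```text
time: 1.82
ee_pos: [0.6052, -0.2469, 0.2016]
eef_rot: [-0.703, -0.046, 0.046, 0.708]
ft_force: [-0.2, -0.3, 1.0]
grip_width: 0.499
```

```bash
python3 - <<'E'
from h import *
s=snap('wrist','w2')
c=proj(s,[(.607,-.247,.068)])[0];d=proj(s,[(.444,-.166,.012)])[0]; print(c,d)
print(rect(s,'green',c,75,.068),rect(s,'white',d,80,.012))
plan((.607,-.247,.073),7.3)
E
```

```text
[316.53718906 188.25172213] [190.19539545  95.09181083]
(array([ 607.4, -246.9]), array([84.6, 85.1]), 7.2) (array([ 444.5, -166. ]), array([86.3, 85.6]), 17.6)
pos [ 0.6048 -0.2465  0.2013] jaw 7.4 tilt y [-0.001  0.007 -1.   ] F [-0.6  0.3  0.5] grip 43.8 t 1.88 n 3
[[0.0007, 0.0428, -0.0006], [0.0007, 0.0428, -0.0006], [0.0007, 0.0428, -0.0006]] [np.float64(0.001), np.float64(0.001), np.float64(0.001)]
```

Emit:
step_arm([
  [0.002, 0.05, -0.0005],
  [0, 0.05, 0],
  [0, 0.025, 0],
  [0, 0, 0],
], yaw=[0, 0, 0, 0], gripper=[0.5, 0.5, 0.5, 0.5])

```text
time: 2.38
ee_pos: [0.6064, -0.2531, 0.0791]
eef_rot: [-0.706, -0.044, 0.04, 0.706]
ft_force: [0.0, -0.1, 0.3]
grip_width: 0.499
```

Emit:
step_arm([
  [0.001, 0.003, 0.006],
  [0, 0.003, 0],
  [0, 0, 0],
], yaw=[0, 0, 0], gripper=[0.5, 0.5, 0.5])

```text
time: 2.75
ee_pos: [0.6085, -0.2486, 0.0775]
eef_rot: [0.707, 0.045, -0.037, -0.705]
ft_force: [-0.4, 0.0, -0.1]
grip_width: 0.5
```

Emit:
step_arm([
  [-0.001, 0.004, 0.002],
  [0, 0.003, 0.001],
  [0, 0.001, 0],
], yaw=[0, 0, 0], gripper=[0.5, 0.5, 0.5])

```text
time: 3.12
ee_pos: [0.6078, -0.2456, 0.0701]
eef_rot: [0.707, 0.046, -0.037, -0.705]
ft_force: [-0.5, 0.1, -0.2]
grip_width: 0.501
```

Emit:
step_arm([
  [0, -0.002, -0.001],
  [0, 0, 0],
  [0, 0, 0],
  [0, 0, 0],
  [0, 0, 0],
], yaw=[0, 0, 0, 0, 0], gripper=[0.9, 0.9, 0.9, 0.9, 0.9], newtons=25)

```text
time: 3.75
ee_pos: [0.6077, -0.2468, 0.0722]
eef_rot: [0.707, 0.045, -0.037, -0.705]
ft_force: [0.4, 0.7, 0.7]
grip_width: 0.204
```

Emit:
step_arm([
  [0, -0.015, 0],
  [0, -0.03, 0],
  [0, -0.05, 0],
  [0, -0.05, 0],
  [0, -0.03, 0.01],
  [0, 0, 0.05],
  [0, 0, 0.05],
  [0, 0, 0.02],
  [0, 0, 0],
], yaw=[0, 0, 0, 0, 0, 0.1, 0.1, 0, 0], gripper=[0.9, 0.9, 0.9, 0.9, 0.9, 0.9, 0.9, 0.9, 0.9])

```text
time: 4.88
ee_pos: [0.5991, -0.113, 0.2592]
eef_rot: [0.707, -0.026, 0.038, -0.706]
ft_force: [0.8, -0.3, -1.3]
grip_width: 0.203
```

```bash
python3 - <<'E'
from h import *
plan((.617,.046,.2),-10)
s=snap('wrist','w3'); print(proj(s,[(.617,.046,.062)]))
t=snap('top','top1')
img=np.hstack([cv2.imread('pics/w3.png')[:,:560],cv2.resize(cv2.imread('pics/top1.png')[160:240,380:440],(240,320))[:, :].copy() if 0 else cv2.copyMakeBorder(cv2.resize(cv2.imread('pics/top1.png')[160:240,380:440],(240,320)),0,80,0,0,0)])
cv2.imwrite('pics/v3.png',img)
E
```

```text
pos [ 0.5991 -0.113   0.2592] jaw -5.2 tilt y [ 0.017 -0.003 -1.   ] F [ 0.8 -0.3 -1.3] grip 17.9 t 4.88 n 3
[[0.0008, 0.0197, 0.0533], [-0.0007, 0.0197, 0.0533], [-0.0022, 0.0197, 0.0533]] [np.float64(0.028), np.float64(0.028), np.float64(0.028)]
[[315.10524706  40.94147246]]
```

View pics/v3.png

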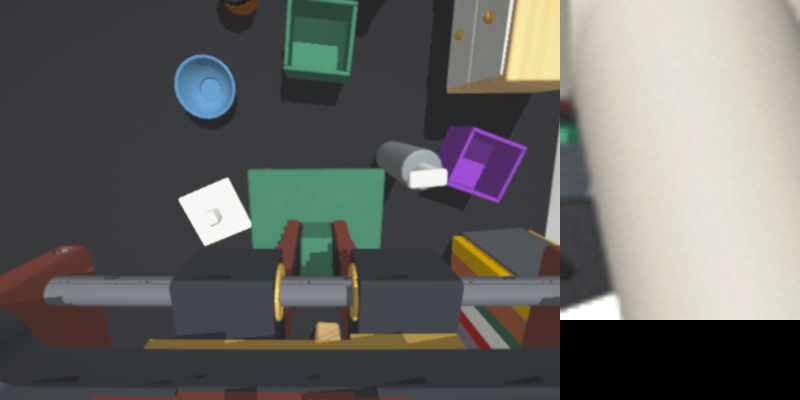

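The green jar is at (320,40) ahead, and the lid is held level (top edge at row 170). The arm blocks the top camera here. I'll move the wrist camera directly above the green jar so only its rim outline shows.

Emit:
step_arm([
  [0.008, 0, 0.045],
  [0.008, 0, 0.035],
  [0, 0, 0.008],
  [0, 0, 0],
], yaw=[0.05, 0.03, 0, 0], gripper=[0.9, 0.9, 0.9, 0.9])

```text
time: 5.48
ee_pos: [0.626, -0.0387, 0.2581]
eef_rot: [0.706, -0.061, 0.072, -0.702]
ft_force: [0.2, -0.0, -1.7]
grip_width: 0.204
```

```bash
cat >> h.py <<'E'
def heldlid(s):
    pass
E
python3 - <<'E'
from h import *
o=arm.get_obs(); s=snap('wrist','w4'); print(s['c2w'][:3,3]); c=proj(s,[(.617,.046,.062)])[0]; print(c)
print(rect(s,'green',c,60,.062)); print(cv2.boundingRect(mask(s,'green',c,60)))
plan((.617,.046,.2),-10)
E
```

```text
[0.63801808 0.03158452 0.41968764]
[292.42625865 110.45642538]
(array([622.6,  50.8]), array([80.6, 80.8]), -10.6)
(262, 70, 68, 70)
pos [ 0.626  -0.0394  0.2581] jaw -10.8 tilt y [ 0.014 -0.008 -1.   ] F [-0.9 -0.5 -2.5] grip 18.0 t 5.53 n 2
[[-0.0129, 0.0286, 0.0412], [-0.0126, 0.0286, 0.0413]] [np.float64(-0.007), np.float64(-0.007)]
```

Emit:
step_arm([
  [-0.01, 0, 0.045],
  [-0.01, 0, 0.043],
  [0, 0.04, 0],
  [0, 0.04, 0],
  [0, 0.03, 0],
  [0, 0, 0],
], yaw=[0, 0, 0, 0, 0, 0], gripper=[0.9, 0.9, 0.9, 0.9, 0.9, 0.9])

```text
time: 6.28
ee_pos: [0.6255, 0.0361, 0.1451]
eef_rot: [0.708, -0.066, 0.079, -0.699]
ft_force: [-0.4, 0.4, -1.7]
grip_width: 0.203
```

```bash
python3 -c "
from h import *
plan((.6226,.0508,.09),-10.6)"
```

```text
pos [0.6255 0.0361 0.1451] jaw -11.8 tilt y [ 0.016 -0.015 -1.   ] F [-0.4  0.4 -1.7] grip 17.9 t 6.28 n 1
[[-0.0069, 0.0548, 0.0144]] [np.float64(-0.02)]
```

Emit:
step_arm([
  [-0.004, 0, 0.01],
  [-0.002, 0.01, 0.004],
  [0, 0.02, 0.002],
  [0, 0.01, 0],
  [0, 0, 0],
], yaw=[-0.015, 0, 0, 0, 0], gripper=[0.9, 0.9, 0.9, 0.9, 0.9])

```text
time: 6.9
ee_pos: [0.6257, 0.0522, 0.1059]
eef_rot: [0.708, -0.06, 0.075, -0.699]
ft_force: [0.3, -1.0, -1.7]
grip_width: 0.197
```

```bash
python3 -c "
from h import *
plan((.6226,.0508,.082),-10.6)"
```

```text
pos [0.6257 0.0522 0.1059] jaw -10.9 tilt y [ 0.021 -0.015 -1.   ] F [ 0.3 -1.  -1.7] grip 17.3 t 6.9 n 1
[[-0.0033, 0.0238, -0.0017]] [np.float64(-0.006)]
```

Emit:
step_arm([
  [-0.003, 0.008, -0.001],
  [-0.001, 0.01, -0.001],
  [0, 0.005, 0],
  [0, 0, 0],
], yaw=[0, 0, 0, 0], gripper=[0.9, 0.9, 0.9, 0.9])

```text
time: 7.4
ee_pos: [0.6217, 0.0502, 0.0814]
eef_rot: [0.708, -0.06, 0.076, -0.699]
ft_force: [-0.0, -0.3, -2.6]
grip_width: 0.203
```

Emit:
step_arm([
  [0.0005, 0.003, 0],
  [0, 0.003, 0],
  [0, 0.003, 0],
  [0, 0, 0],
], yaw=[0, 0, 0, 0], gripper=[0.9, 0.9, 0.9, 0.9])

```text
time: 7.9
ee_pos: [0.6233, 0.0502, 0.0728]
eef_rot: [0.708, -0.059, 0.076, -0.699]
ft_force: [-0.9, -0.2, -0.0]
grip_width: 0.203
```

Emit:
step_arm([
  [0, 0.001, 0],
  [0, 0, 0],
  [0, 0, 0],
  [0, 0, 0],
], yaw=[0, 0, 0, 0], gripper=[0.9, 0.6, 0.5, 0.5])

```text
time: 8.4
ee_pos: [0.6241, 0.0503, 0.0727]
eef_rot: [0.708, -0.059, 0.077, -0.699]
ft_force: [0.0, 0.0, -0.3]
grip_width: 0.489
```

```bash
python3 -c "
from h import *
plan((.6226,.0508,.2),-10.6)"
```

```text
pos [0.6241 0.0503 0.0727] jaw -11.0 tilt y [ 0.025 -0.015 -1.   ] F [ 0.   0.  -0.3] grip 43.0 t 8.4 n 3
[[0.0006, -0.0424, -0.0003], [0.0006, -0.0424, -0.0003], [0.0006, -0.0424, -0.0003]] [np.float64(-0.002), np.float64(-0.002), np.float64(-0.002)]
```

Lift clear and return towards the white lid, with the camera on the +y side to check the green lid on its jar.

Emit:
step_arm([
  [0, -0.02, 0],
  [0, -0.04, 0],
  [0, -0.05, 0],
  [0, -0.04, 0],
  [0, -0.02, -0.03],
  [0, 0, -0.04],
  [0, 0, -0.02],
  [0, 0, 0],
], yaw=[0, 0, 0, 0, 0, 0, 0, 0], gripper=[0.5, 0.5, 0.5, 0.5, 0.5, 0.5, 0.5, 0.5])

```text
time: 9.4
ee_pos: [0.6036, -0.0352, 0.2604]
eef_rot: [0.708, -0.054, 0.079, -0.7]
ft_force: [-0.1, 0.2, 0.2]
grip_width: 0.505
```

```bash
python3 - <<'E'
from h import *
s=snap('wrist','w5'); c=proj(s,[(.6226,.0508,.068)])[0]; print(c)
print(rect(s,'green',c,65,.068))
snap('side','side1')
plan((.4445,-.166,.2),17.6);plan((.55,-.31,.26),7)
E
```

```text
[311.36993554 104.43265689]
(array([624.8,  50.3]), array([84.6, 85.5]), -10.9)
pos [ 0.6038 -0.0328  0.2599] jaw -10.6 tilt y [ 0.035 -0.012 -0.999] F [-0.3  0.6 -0.1] grip 43.9 t 9.5 n 4
[[-0.0335, 0.014, -0.04], [-0.0382, 0.014, -0.0355], [-0.0423, 0.014, -0.0306], [-0.0457, 0.014, -0.0252]] [np.float64(-0.123), np.float64(-0.123), np.float64(-0.123), np.float64(-0.123)]
pos [ 0.6038 -0.0328  0.2599] jaw -10.6 tilt y [ 0.035 -0.012 -0.999] F [-0.3  0.6 -0.1] grip 43.9 t 9.5 n 5
[[-0.0004, 0.0003, -0.0565], [-0.0038, 0.0003, -0.0563], [-0.0073, 0.0003, -0.056], [-0.0107, 0.0003, -0.0554], [-0.0141, 0.0003, -0.0547]] [np.float64(-0.061), np.float64(-0.061), np.float64(-0.061), np.float64(-0.061), np.float64(-0.061)]
```

View pics/side1.png

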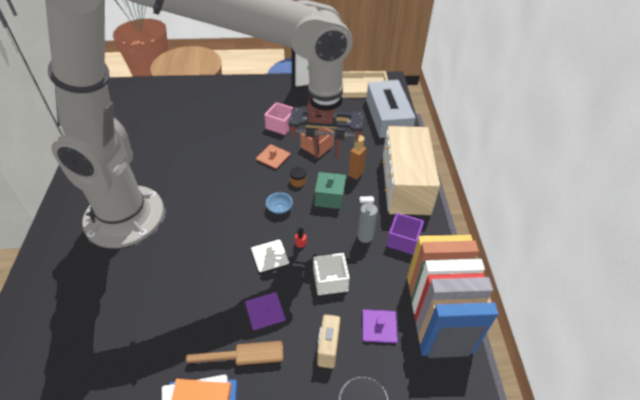

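The side view shows the green lid seated at (330,186), the white jar open at (331,273) and the white lid at (270,256). The wrist check gives the lid at 85 mm square when projected at z=68 mm, so it is home. Next is the white lid.

Emit:
step_arm([
  [-0.033, 0.0, -0.04],
  [-0.038, 0.01, -0.0355],
  [-0.042, 0.014, -0.031],
  [-0.046, 0.014, -0.025],
  [0, 0, 0],
  [0, 0, 0],
], yaw=[-0.123, -0.123, -0.123, -0.123, 0, 0], gripper=[0.5, 0.5, 0.5, 0.5, 0.5, 0.5])

```text
time: 10.25
ee_pos: [0.4451, -0.1604, 0.2174]
eef_rot: [0.702, 0.131, -0.106, -0.692]
ft_force: [0.6, 0.1, -0.6]
grip_width: 0.501
```

```bash
python3 - <<'E'
from h import *
s=snap('wrist','w6'); c=proj(s,[(.4445,-.166,.012)])[0]; print(c)
print(rect(s,'white',c,75,.012))
plan((.4445,-.166,.04),17.6)
E
```

```text
[308.30201441 175.39115569]
(array([ 443.7, -165.5]), array([87.2, 87.8]), 17.6)
pos [ 0.445  -0.1604  0.2173] jaw 19.4 tilt y [ 0.037 -0.008 -0.999] F [-0.4 -0.2 -0. ] grip 43.9 t 10.3 n 3
[[-0.0027, 0.0591, -0.0005], [-0.0027, 0.0591, -0.0006], [-0.0027, 0.0591, -0.0006]] [np.float64(0.01), np.float64(0.01), np.float64(0.01)]
```

Emit:
step_arm([
  [-0.003, 0.055, -0.0005],
  [-0.003, 0.055, -0.0005],
  [-0.002, 0.05, -0.0005],
  [0, 0.01, 0],
  [0, 0.002, 0],
], yaw=[0.015, 0.01, 0.005, 0, 0], gripper=[0.5, 0.5, 0.5, 0.5, 0.5])

```text
time: 10.92
ee_pos: [0.4563, -0.1597, 0.0451]
eef_rot: [0.703, 0.128, -0.094, -0.693]
ft_force: [-0.4, 1.2, -0.3]
grip_width: 0.495
```

```bash
python3 -c "
from h import *
plan((.444,-.1657,.018),17.6)"
```

```text
pos [ 0.4563 -0.1597  0.0451] jaw 18.1 tilt y [ 0.05  -0.007 -0.999] F [-0.4  1.2 -0.3] grip 43.6 t 10.93 n 1
[[-0.0148, 0.0265, -0.0013]] [np.float64(0.009)]
```

Emit:
step_arm([
  [-0.009, 0, -0.001],
  [-0.005, 0.003, 0],
  [-0.003, 0.009, 0],
  [0, 0.006, 0],
  [0, 0.002, 0],
], yaw=[0.009, 0, 0, 0, 0], gripper=[0.5, 0.5, 0.5, 0.5, 0.5])

```text
time: 11.55
ee_pos: [0.4438, -0.1677, 0.0276]
eef_rot: [0.705, 0.127, -0.088, -0.692]
ft_force: [0.3, 0.2, 0.4]
grip_width: 0.501
```

```bash
python3 -c "
from h import *
plan((.444,-.1657,.018),17.6)"
```

```text
pos [ 0.4438 -0.1677  0.0276] jaw 17.5 tilt y [ 0.057 -0.01  -0.998] F [0.3 0.2 0.4] grip 44.1 t 11.55 n 1
[[0.0003, 0.0095, 0.0021]] [np.float64(-0.001)]
```

Emit:
step_arm([
  [-0.0005, 0.006, 0.002],
  [0, 0.003, 0],
  [0, 0, 0],
  [0, 0, 0],
  [0, 0, 0],
  [0, 0, 0],
], yaw=[0, 0, 0, 0, 0, 0], gripper=[0.5, 0.5, 0.9, 0.9, 0.9, 0.9], newtons=40)

```text
time: 12.3
ee_pos: [0.4432, -0.1657, 0.0179]
eef_rot: [0.705, 0.127, -0.089, -0.692]
ft_force: [-1.3, 0.7, 2.9]
grip_width: 0.206
```

```bash
python3 -c "
from h import *
plan((.444,-.1657,.018),17.6)"
```

```text
pos [ 0.4432 -0.1657  0.0179] jaw 17.6 tilt y [ 0.056 -0.01  -0.998] F [-1.3  0.7  2.9] grip 18.2 t 12.3 n 1
[[0.0008, -0.0, -0.0003]] [np.float64(-0.001)]
```

Emit:
step_arm([
  [0, 0.002, 0],
  [0, 0.002, 0],
  [0, 0.002, 0],
  [0, 0.002, 0],
], yaw=[0, 0, 0, 0], gripper=[0.9, 0.9, 0.9, 0.9])

```text
time: 12.8
ee_pos: [0.4435, -0.1656, 0.0174]
eef_rot: [0.707, 0.126, -0.09, -0.69]
ft_force: [-9.3, 3.6, 34.1]
grip_width: 0.208
```

```bash
python3 -c "
from h import *
plan((.444,-.1657,.018),17.6)"
```

```text
pos [ 0.4435 -0.1656  0.0174] jaw 17.6 tilt y [ 0.055 -0.017 -0.998] F [-9.3  3.6 34.1] grip 18.3 t 12.8 n 1
[[0.0005, -0.0005, -0.0002]] [np.float64(0.0)]
```

Emit:
step_arm([
  [0, -0.005, 0],
  [0, -0.02, 0],
  [0, -0.04, 0],
], yaw=[0, 0, 0], gripper=[0.9, 0.9, 0.9], newtons=25)

```text
time: 13.18
ee_pos: [0.438, -0.1638, 0.0821]
eef_rot: [0.707, 0.125, -0.091, -0.691]
ft_force: [0.3, -1.3, -0.7]
grip_width: 0.2
```

```bash
python3 -c "
from h import *
plan((.6074,-.318,.25),7.2); print(arm.get_obs()['q'].round(3))
plan((.6074,-.318,.25),97.2-180)"
```

```text
pos [ 0.438  -0.1638  0.0821] jaw 17.6 tilt y [ 0.05  -0.015 -0.999] F [ 0.3 -1.3 -0.7] grip 17.6 t 13.18 n 5
[[0.0244, -0.0314, -0.0406], [0.0258, -0.0314, -0.0397], [0.0273, -0.0314, -0.0387], [0.0287, -0.0314, -0.0377], [0.03, -0.0314, -0.0366]] [np.float64(0.036), np.float64(0.036), np.float64(0.036), np.float64(0.036), np.float64(0.036)]
[ 0.613  0.355 -0.456  2.175  0.28   0.611  0.267]
pos [ 0.438  -0.1638  0.0821] jaw 17.6 tilt y [ 0.05  -0.015 -0.999] F [ 0.3 -1.3 -0.7] grip 17.6 t 13.18 n 10
[[0.0122, -0.0157, -0.0203], [0.0155, -0.0157, -0.0179], [0.0184, -0.0157, -0.0149], [0.0207, -0.0157, -0.0114], [0.0224, -0.0157, -0.0076], [0.0234, -0.0157, -0.0036], [0.0237, -0.0157, 0.0005], [0.0232, -0.0157, 0.0046], [0.0221, -0.0157, 0.0086], [0.0202, -0.0157, 0.0123]] [np.float64(0.175), np.float64(0.175), np.float64(0.175), np.float64(0.175), np.float64(0.175), np.float64(0.175), np.float64(0.175), np.float64(0.175), np.float64(0.175), np.float64(0.175)]
```

Emit:
step_arm([
  [0, -0.06, 0],
  [0, -0.06, 0],
  [0.024, -0.045, -0.04],
  [0.026, 0, -0.04],
  [0.027, 0, -0.039],
  [0.029, 0, -0.038],
  [0.03, 0, -0.037],
  [0, 0, 0],
  [0, 0, 0],
], yaw=[0, 0, 0.036, 0.036, 0.036, 0.036, 0.036, 0, 0], gripper=[0.9, 0.9, 0.9, 0.9, 0.9, 0.9, 0.9, 0.9, 0.9])

```text
time: 14.3
ee_pos: [0.6084, -0.3219, 0.2632]
eef_rot: [0.713, 0.061, -0.025, -0.698]
ft_force: [-0.8, -0.2, -1.0]
grip_width: 0.203
```

```bash
python3 - <<'E'
from h import *
s=snap('wrist','w7'); c=proj(s,[(.607,-.247,.062)])[0]; print(c, s['c2w'][:3,3])
print(rect(s,'white',c,62,.062),cv2.boundingRect(mask(s,'white',c,62)))
plan((.607,-.247,.2),7)
E
```

```text
[313.20017286 113.02917237] [ 0.59259971 -0.24942292  0.42331647]
(array([ 607.7, -246.6]), array([80.5, 80. ]), 6.4) (281, 78, 67, 68)
pos [ 0.6081 -0.3222  0.2632] jaw 7.0 tilt y [ 0.052 -0.017 -0.998] F [-0.8  0.9 -1.1] grip 17.8 t 14.35 n 2
[[0.0024, 0.0309, 0.0381], [0.0024, 0.0309, 0.0381]] [np.float64(-0.0), np.float64(-0.0)]
```

View pics/w7.png

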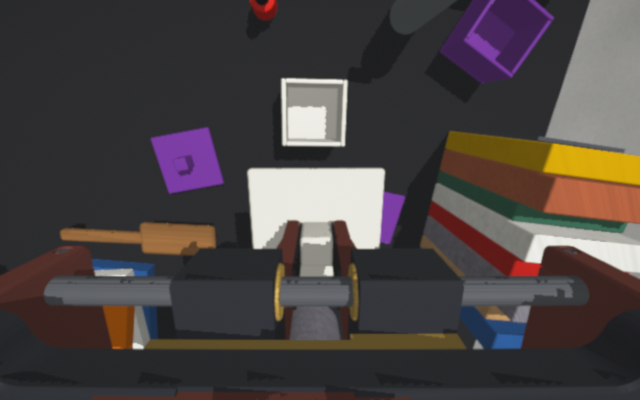

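The white jar is centred at (314,112) and open. The white lid is held square to the jaws (edge at row 169). The hand is leaning about 3°, so I will finish with a soft grip to level the lid.

Emit:
step_arm([
  [0.002, 0, 0.038],
  [0.002, 0, 0.038],
  [-0.002, 0.045, 0.002],
  [-0.003, 0.045, 0.002],
  [-0.001, 0.02, 0],
], yaw=[0, 0, 0, 0.005, 0], gripper=[0.9, 0.9, 0.9, 0.9, 0.9])

```text
time: 14.98
ee_pos: [0.5997, -0.2391, 0.1528]
eef_rot: [0.714, 0.063, -0.023, -0.697]
ft_force: [0.1, -0.7, -1.6]
grip_width: 0.204
```

```bash
python3 -c "
from h import *
plan((.607,-.2466,.09),6.4)"
```

```text
pos [ 0.5997 -0.2391  0.1528] jaw 7.0 tilt y [ 0.057 -0.02  -0.998] F [ 0.1 -0.7 -1.6] grip 18.0 t 14.97 n 2
[[0.0014, 0.0316, -0.0033], [0.0015, 0.0316, -0.0033]] [np.float64(0.005), np.float64(0.005)]
```

Emit:
step_arm([
  [0.002, 0.02, -0.004],
  [0.001, 0.025, -0.003],
  [0.001, 0.01, 0],
  [0, 0, 0],
], yaw=[0.01, 0, 0, 0], gripper=[0.9, 0.9, 0.9, 0.9])

```text
time: 15.48
ee_pos: [0.6064, -0.2459, 0.0965]
eef_rot: [0.714, 0.059, -0.02, -0.698]
ft_force: [0.1, 0.5, -0.4]
grip_width: 0.206
```

```bash
python3 -c "
from h import *
plan((.607,-.2466,.082),6.4)"
```

```text
pos [ 0.6064 -0.2459  0.0965] jaw 6.4 tilt y [ 0.057 -0.02  -0.998] F [ 0.1  0.5 -0.4] grip 18.1 t 15.47 n 1
[[-0.0002, 0.0145, -0.0003]] [np.float64(0.0)]
```

Emit:
step_arm([
  [0, 0.006, 0],
  [0, 0.006, 0],
  [0, 0.004, 0],
  [0, 0.001, 0],
], yaw=[0, 0, 0, 0], gripper=[0.9, 0.9, 0.9, 0.9])

```text
time: 15.98
ee_pos: [0.6089, -0.2466, 0.081]
eef_rot: [0.714, 0.06, -0.018, -0.697]
ft_force: [0.6, 0.0, -2.0]
grip_width: 0.203
```

```bash
python3 -c "
from h import *
plan((.607,-.2466,.0735),6.4)"
```

```text
pos [ 0.6089 -0.2466  0.081 ] jaw 6.4 tilt y [ 0.06  -0.021 -0.998] F [ 0.6  0.  -2. ] grip 17.8 t 15.97 n 1
[[-0.0023, 0.0074, 0.0004]] [np.float64(0.0)]
```

Emit:
step_arm([
  [-0.0025, 0.002, 0],
  [-0.0005, 0.003, 0],
  [0, 0.002, 0],
  [0, 0, 0],
], yaw=[0, 0, 0, 0], gripper=[0.9, 0.9, 0.9, 0.9])

```text
time: 16.48
ee_pos: [0.6064, -0.2472, 0.0756]
eef_rot: [0.715, 0.06, -0.018, -0.697]
ft_force: [-0.5, 0.1, -0.3]
grip_width: 0.197
```

Emit:
step_arm([
  [0, 0, 0],
  [0, 0.0015, 0],
  [0, 0.0015, 0],
  [0, 0.001, 0],
], yaw=[0, 0, 0, 0], gripper=[0.9, 0.9, 0.9, 0.9], newtons=3)

```text
time: 16.98
ee_pos: [0.6077, -0.2474, 0.0724]
eef_rot: [0.715, 0.061, -0.018, -0.696]
ft_force: [-2.2, -0.2, 5.3]
grip_width: 0.217
```

Emit:
step_arm([
  [0, 0, 0],
  [0, 0, 0],
  [0, 0, 0],
  [0, -0.015, 0],
  [0, -0.04, 0],
  [0, -0.05, 0],
  [0, -0.05, 0],
  [0, -0.02, -0.03],
  [0, 0, -0.04],
  [0, 0, 0],
], yaw=[0, 0, 0, 0, 0, 0, 0, 0, 0, 0], gripper=[0.7, 0.5, 0.5, 0.5, 0.5, 0.5, 0.5, 0.5, 0.5, 0.5], newtons=20)

```text
time: 18.23
ee_pos: [0.6049, -0.3137, 0.2618]
eef_rot: [0.716, 0.064, -0.017, -0.695]
ft_force: [0.2, 0.4, -0.5]
grip_width: 0.501
```

```bash
python3 - <<'E'
from h import *
s=snap('wrist','w8'); c=proj(s,[(.607,-.247,.068)])[0]; print(c, s['c2w'][:3,3])
print(rect(s,'white',c,62,.068),cv2.boundingRect(mask(s,'white',c,62)))
print(arm.get_obs()['q'].round(3))
plan((.4424,.236,.25),55.3)
plan((.4424,.236,.25),-34.5)
E
```

```text
[312.83941005 118.76669302] [ 0.58719228 -0.23984145  0.42104898]
(array([ 608.4, -247.4]), array([85.6, 85.7]), 6.6) (278, 82, 72, 73)
[ 0.686  0.451 -0.423  1.535  0.201  1.126  0.343]
pos [ 0.6056 -0.3111  0.262 ] jaw 6.7 tilt y [ 0.068 -0.023 -0.997] F [0.4 0.1 0.1] grip 44.1 t 18.27 n 10
[[-0.0098, -0.0012, 0.0562], [-0.0051, -0.0012, 0.0569], [-0.0002, -0.0012, 0.0571], [0.0046, -0.0012, 0.0569], [0.0094, -0.0012, 0.0563], [0.0141, -0.0012, 0.0553], [0.0188, -0.0012, 0.0539], [0.0233, -0.0012, 0.0521], [0.0276, -0.0012, 0.05], [0.0317, -0.0012, 0.0475]] [np.float64(-0.085), np.float64(-0.085), np.float64(-0.085), np.float64(-0.085), np.float64(-0.085), np.float64(-0.085), np.float64(-0.085), np.float64(-0.085), np.float64(-0.085), np.float64(-0.085)]
pos [ 0.6056 -0.3111  0.262 ] jaw 6.7 tilt y [ 0.068 -0.023 -0.997] F [0.4 0.1 0.1] grip 44.1 t 18.27 n 10
[[-0.0098, -0.0012, 0.0562], [-0.0139, -0.0012, 0.0554], [-0.0178, -0.0012, 0.0542], [-0.0217, -0.0012, 0.0528], [-0.0254, -0.0012, 0.0511], [-0.029, -0.0012, 0.0492], [-0.0325, -0.0012, 0.0469], [-0.0358, -0.0012, 0.0445], [-0.0389, -0.0012, 0.0418], [-0.0418, -0.0012, 0.0389]] [np.float64(0.072), np.float64(0.072), np.float64(0.072), np.float64(0.072), np.float64(0.072), np.float64(0.072), np.float64(0.072), np.float64(0.072), np.float64(0.072), np.float64(0.072)]
```

The white lid is home: 85.6 mm square at z=68 mm, yaw 6.6°. On to the orange lid.

Emit:
step_arm([
  [-0.01, -0.001, 0.056],
  [-0.014, -0.001, 0.055],
  [-0.018, -0.001, 0.054],
  [-0.022, -0.001, 0.053],
  [-0.025, -0.001, 0.051],
  [-0.029, -0.001, 0.049],
  [-0.0325, -0.001, 0.047],
  [-0.036, -0.001, 0.0445],
  [-0.039, -0.001, 0.042],
  [-0.042, -0.001, 0.039],
], yaw=[0.072, 0.072, 0.072, 0.072, 0.072, 0.072, 0.072, 0.072, 0.072, 0.072], gripper=[0.5, 0.5, 0.5, 0.5, 0.5, 0.5, 0.5, 0.5, 0.5, 0.5])

```text
time: 19.52
ee_pos: [0.4338, 0.2611, 0.2518]
eef_rot: [-0.673, 0.187, -0.242, 0.674]
ft_force: [0.9, 0.6, -0.6]
grip_width: 0.503
```

```bash
python3 - <<'E'
from h import *
plan((.4424,.236,.25),-34.5); print(arm.get_obs()['q'].round(3))
E
```

```text
pos [0.4338 0.2611 0.2518] jaw -35.4 tilt y [ 0.074 -0.022 -0.997] F [ 0.9  0.6 -0.6] grip 44.3 t 19.52 n 1
[[0.0214, 0.0029, -0.0155]] [np.float64(-0.016)]
[-0.111  0.202 -0.672  1.919  0.224  1.037 -1.5  ]
```

```bash
python3 - <<'E'
from h import *
plan((.4424,.236,.2),55)
E
```

```text
pos [0.4338 0.2611 0.2518] jaw -35.4 tilt y [ 0.074 -0.022 -0.997] F [ 0.9  0.6 -0.6] grip 44.3 t 19.52 n 9
[[0.002, 0.0059, -0.0019], [0.0016, 0.0059, -0.0022], [0.0012, 0.0059, -0.0024], [0.0008, 0.0059, -0.0026], [0.0003, 0.0059, -0.0027], [-0.0002, 0.0059, -0.0027], [-0.0006, 0.0059, -0.0026], [-0.0011, 0.0059, -0.0025], [-0.0015, 0.0059, -0.0023]] [np.float64(-0.175), np.float64(-0.175), np.float64(-0.175), np.float64(-0.175), np.float64(-0.175), np.float64(-0.175), np.float64(-0.175), np.float64(-0.175), np.float64(-0.175)]
```

Emit:
step_arm([
  [0.002, 0.003, -0.002],
  [0.0016, 0.003, -0.002],
  [0.001, 0.003, -0.0024],
  [0.001, 0.003, -0.0026],
  [0, 0.003, -0.0027],
  [0, 0.003, -0.0027],
  [-0.0006, 0.003, -0.0026],
  [-0.001, 0.003, -0.0025],
  [-0.0015, 0.003, -0.0023],
  [0, 0, 0],
], yaw=[-0.175, -0.175, -0.175, -0.175, -0.175, -0.175, -0.175, -0.175, -0.175, 0], gripper=[0.5, 0.5, 0.5, 0.5, 0.5, 0.5, 0.5, 0.5, 0.5, 0.5])

```text
time: 20.78
ee_pos: [0.4244, 0.2515, 0.2278]
eef_rot: [0.632, 0.37, -0.331, -0.594]
ft_force: [-0.3, 0.1, -0.3]
grip_width: 0.502
```

```bash
python3 - <<'E'
from h import *
s=snap('wrist','w9'); c=proj(s,[(.4424,.236,.012)])[0]; print(c, s['c2w'][:3,3])
print(rect(s,'orange',c,75,.012),cv2.boundingRect(mask(s,'orange',c,75)))
plan((.4424,.236,.05),55); print(arm.get_obs()['q'].round(3))
E
```

```text
[309.33288676 177.80450132] [0.35320986 0.29028883 0.38406871]
(array([444.6, 237.6]), array([85.8, 85.4]), -34.5) (280, 146, 65, 63)
pos [0.4245 0.2518 0.2279] jaw 59.5 tilt y [ 0.075 -0.019 -0.997] F [-0.2  0.3 -0.8] grip 43.7 t 20.82 n 3
[[-0.0028, 0.0597, -0.0034], [-0.0027, 0.0597, -0.0035], [-0.0026, 0.0597, -0.0035]] [np.float64(0.026), np.float64(0.026), np.float64(0.026)]
[ 0.106  0.256 -0.925  1.965  0.323  1.004  0.066]
```

View pics/w9.png

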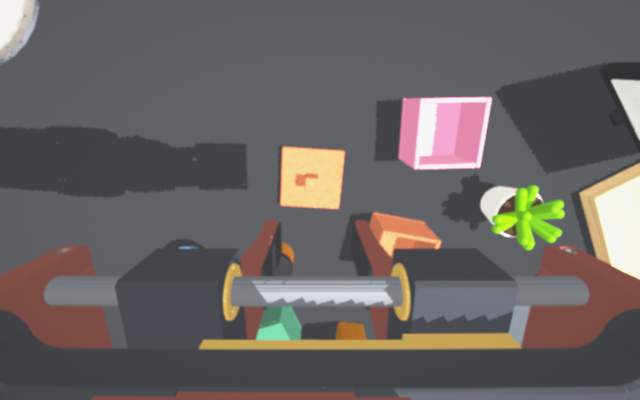

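The orange lid is at (312,178), the pink jar at (445,132) and the orange jar at (405,232). All are distinct.

Emit:
step_arm([
  [-0.002, 0.05, -0.005],
  [-0.002, 0.05, -0.004],
  [-0.001, 0.05, -0.003],
  [0, 0.005, 0],
], yaw=[0.03, 0.03, 0.01, 0], gripper=[0.5, 0.5, 0.5, 0.5])

```text
time: 21.32
ee_pos: [0.4451, 0.2411, 0.0736]
eef_rot: [0.646, 0.347, -0.301, -0.61]
ft_force: [0.1, -0.0, 0.8]
grip_width: 0.5
```

```bash
python3 - <<'E'
from h import *
plan((.4446,.2376,.017),55.5); print(arm.get_obs()['q'].round(3))
E
```

```text
pos [0.4451 0.2411 0.0736] jaw 54.6 tilt y [ 0.081 -0.017 -0.997] F [ 0.1 -0.   0.8] grip 44.0 t 21.32 n 1
[[-0.005, 0.0564, 0.0027]] [np.float64(-0.015)]
[-0.051  0.488 -0.746  2.088  0.61   0.726 -0.246]
```

Emit:
step_arm([
  [-0.003, 0.02, 0.002],
  [-0.002, 0.02, 0.001],
  [0, 0.012, 0],
  [0, 0.001, 0],
], yaw=[-0.015, 0, 0, 0], gripper=[0.5, 0.5, 0.5, 0.5])

```text
time: 21.82
ee_pos: [0.4469, 0.2426, 0.0255]
eef_rot: [0.644, 0.353, -0.301, -0.608]
ft_force: [0.3, 0.3, 0.2]
grip_width: 0.5
```

```bash
python3 - <<'E'
from h import *
plan((.4446,.2376,.017),55.5)
E
```

```text
pos [0.4469 0.2426 0.0255] jaw 55.3 tilt y [ 0.089 -0.012 -0.996] F [0.3 0.3 0.2] grip 44.0 t 21.82 n 1
[[-0.0058, 0.0083, -0.0003]] [np.float64(-0.003)]
```

Emit:
step_arm([
  [-0.004, 0.003, 0],
  [-0.002, 0.004, 0],
  [0, 0.001, 0],
  [0, 0, 0],
  [0, 0, 0],
  [0, 0, 0],
  [0, 0, 0],
], yaw=[0, 0, 0, 0, 0, 0, 0], gripper=[0.5, 0.5, 0.5, 0.9, 0.9, 0.9, 0.9])

```text
time: 22.7
ee_pos: [0.4453, 0.238, 0.0193]
eef_rot: [0.645, 0.354, -0.3, -0.608]
ft_force: [-0.4, -0.3, 2.9]
grip_width: 0.212
```

```bash
python3 - <<'E'
from h import *
plan((.4446,.2376,.017),55.5)
E
```

```text
pos [0.4453 0.238  0.0193] jaw 55.2 tilt y [ 0.092 -0.011 -0.996] F [-0.4 -0.3  2.9] grip 18.6 t 22.7 n 1
[[-0.0008, 0.0022, 0.0005]] [np.float64(-0.005)]
```

Emit:
step_arm([
  [0, -0.015, 0],
  [0, -0.04, 0],
  [0, -0.06, 0],
  [0, -0.06, 0],
  [0, -0.06, 0],
  [0, 0, 0],
], yaw=[0, 0, 0, 0, 0, 0], gripper=[0.9, 0.9, 0.9, 0.9, 0.9, 0.9], newtons=25)

```text
time: 23.45
ee_pos: [0.4208, 0.2417, 0.2628]
eef_rot: [0.644, 0.354, -0.302, -0.607]
ft_force: [1.0, 0.4, -2.2]
grip_width: 0.202
```

```bash
python3 - <<'E'
from h import *
plan((.655,.245,.26),48); print(arm.get_obs()['q'].round(3))
E
```

```text
pos [0.4208 0.2417 0.2628] jaw 55.5 tilt y [ 0.089 -0.011 -0.996] F [ 1.   0.4 -2.2] grip 17.8 t 23.45 n 4
[[0.0338, 0.0059, -0.0474], [0.0354, 0.0059, -0.0463], [0.0368, 0.0059, -0.0451], [0.0383, 0.0059, -0.0439]] [np.float64(0.033), np.float64(0.033), np.float64(0.033), np.float64(0.033)]
[ 0.173  0.184 -0.953  1.949  0.255  1.042  0.074]
```

Emit:
step_arm([
  [0.034, 0.005, -0.047],
  [0.035, 0.005, -0.046],
  [0.037, 0.005, -0.045],
  [0.038, 0.005, -0.044],
  [0, 0, 0],
  [0, 0, 0],
], yaw=[0.033, 0.033, 0.033, 0.033, 0, 0], gripper=[0.9, 0.9, 0.9, 0.9, 0.9, 0.9])

```text
time: 24.2
ee_pos: [0.6553, 0.243, 0.2564]
eef_rot: [0.664, 0.31, -0.263, -0.628]
ft_force: [-1.5, 0.3, -1.7]
grip_width: 0.202
```

```bash
python3 - <<'E'
from h import *
s=snap('wrist','w10'); c=proj(s,[(.594,.283,.062)])[0]; print(c, s['c2w'][:3,3])
print(rect(s,'orange',c,52,.062),cv2.boundingRect(mask(s,'orange',c,52)))
plan((.594,.283,.2),48); print(arm.get_obs()['q'].round(3))
E
```

```text
[299.39824077 106.11885666] [0.59152659 0.29323945 0.41274332]
(array([595.3, 291.7]), array([81.9, 80.7]), -42.2) (270, 65, 71, 72)
pos [0.6554 0.2423 0.2563] jaw 47.9 tilt y [ 0.081 -0.02  -0.997] F [ 0.6 -0.3 -2.6] grip 17.8 t 24.25 n 2
[[-0.0066, 0.0252, 0.0383], [-0.0066, 0.0252, 0.0384]] [np.float64(-0.001), np.float64(-0.001)]
[ 0.045  0.566 -0.778  1.476  0.481  1.223  0.033]
```

View pics/w10.png

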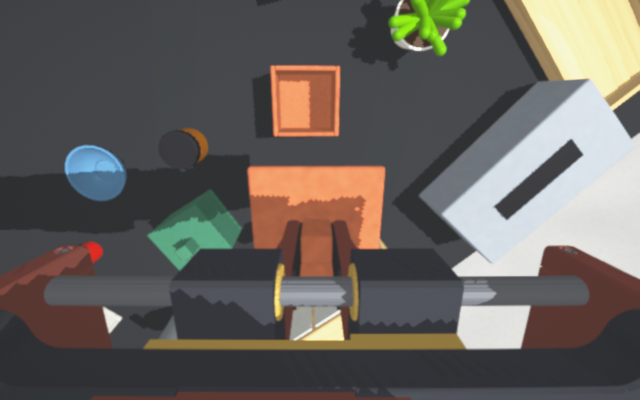

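The orange jar is at (305,101) with the rim clear. The orange lid is held square, the same as with the first two lids.

Emit:
step_arm([
  [-0.002, 0, 0.04],
  [-0.002, 0, 0.04],
  [-0.002, 0.04, 0.004],
  [-0.002, 0.04, 0.004],
  [0, 0.02, 0],
], yaw=[0, 0, 0, 0, 0], gripper=[0.9, 0.9, 0.9, 0.9, 0.9])

```text
time: 24.88
ee_pos: [0.5858, 0.2963, 0.1511]
eef_rot: [0.663, 0.313, -0.263, -0.626]
ft_force: [1.2, -0.2, -1.1]
grip_width: 0.202
```

```bash
python3 - <<'E'
from h import *
plan((.595,.292,.09),47.8)
E
```

```text
pos [0.5858 0.2963 0.1511] jaw 48.3 tilt y [ 0.086 -0.019 -0.996] F [ 1.2 -0.2 -1.1] grip 17.8 t 24.88 n 2
[[0.0001, 0.0309, -0.0025], [0.0001, 0.0309, -0.0025]] [np.float64(0.004), np.float64(0.004)]
```

Emit:
step_arm([
  [0, 0.022, -0.003],
  [0, 0.022, -0.002],
  [0, 0.008, 0],
  [0, 0, 0],
], yaw=[0.008, 0, 0, 0], gripper=[0.9, 0.9, 0.9, 0.9])

```text
time: 25.38
ee_pos: [0.5953, 0.2908, 0.0972]
eef_rot: [0.665, 0.311, -0.26, -0.628]
ft_force: [-0.3, -0.4, -1.7]
grip_width: 0.202
```

```bash
python3 - <<'E'
from h import *
plan((.595,.292,.082),47.8)
E
```

```text
pos [0.5953 0.2908 0.0972] jaw 47.7 tilt y [ 0.087 -0.02  -0.996] F [-0.3 -0.4 -1.7] grip 17.8 t 25.38 n 1
[[0.0001, 0.015, 0.0022]] [np.float64(-0.001)]
```

Emit:
step_arm([
  [0, 0.006, 0.002],
  [0, 0.006, 0.001],
  [0, 0.004, 0],
  [0, 0, 0],
], yaw=[0, 0, 0, 0], gripper=[0.9, 0.9, 0.9, 0.9])

```text
time: 25.88
ee_pos: [0.5952, 0.2937, 0.0817]
eef_rot: [0.665, 0.312, -0.259, -0.628]
ft_force: [-0.2, 0.3, -2.6]
grip_width: 0.202
```

```bash
python3 - <<'E'
from h import *
plan((.595,.292,.0755),47.8)
s=snap('side','side2'); cv2.imwrite('pics/v2.png',cv2.resize(cv2.imread('pics/side2.png')[90:190,250:390],(800,571),interpolation=cv2.INTER_CUBIC))
E
```

```text
pos [0.5952 0.2937 0.0817] jaw 47.8 tilt y [ 0.089 -0.018 -0.996] F [-0.2  0.3 -2.6] grip 17.8 t 25.88 n 1
[[-0.0017, 0.0062, -0.0005]] [np.float64(-0.001)]
```

View pics/v2.png

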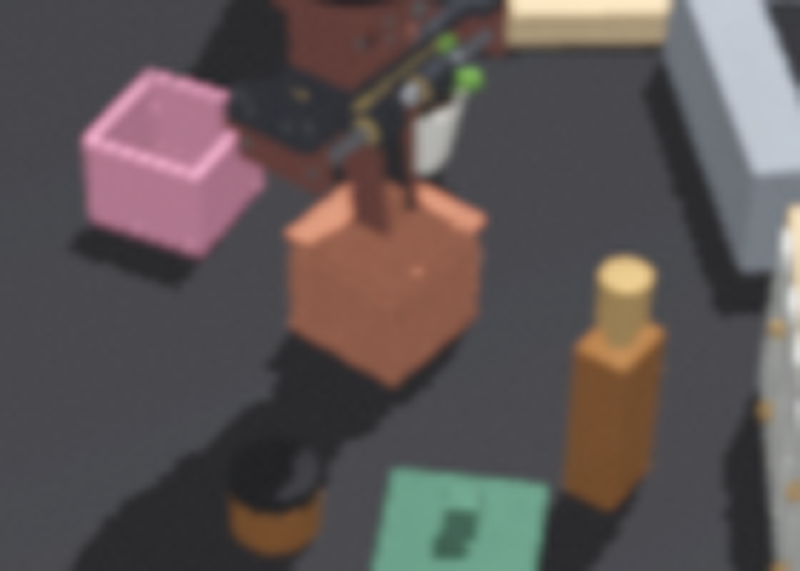

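The side view shows the lid centred just above the orange jar, with no contact with the pink jar or perfume. Lowering it now.

Emit:
step_arm([
  [-0.002, 0.002, 0],
  [0, 0.002, 0],
  [0, 0.002, 0],
  [0, 0, 0],
], yaw=[0, 0, 0, 0], gripper=[0.9, 0.9, 0.9, 0.9])

```text
time: 26.42
ee_pos: [0.5947, 0.2925, 0.0774]
eef_rot: [0.665, 0.312, -0.259, -0.627]
ft_force: [-0.9, -0.5, -0.2]
grip_width: 0.203
```

Emit:
step_arm([
  [0, 0, 0],
  [0, 0.0015, 0],
  [0, 0.0015, 0],
  [0, 0.0015, 0],
], yaw=[0, 0, 0, 0], gripper=[0.9, 0.9, 0.9, 0.9], newtons=3)

```text
time: 26.92
ee_pos: [0.5957, 0.2931, 0.0737]
eef_rot: [0.665, 0.313, -0.258, -0.628]
ft_force: [-1.9, -2.6, 5.6]
grip_width: 0.213
```

Seated with about 6 N. I'll release, lift, and step back to check.

Emit:
step_arm([
  [0, 0, 0],
  [0, 0, 0],
  [0, 0, 0],
  [0, -0.015, 0],
  [0, -0.04, 0],
  [0, -0.05, 0],
  [0, -0.05, 0],
  [0, -0.03, -0.03],
  [0, 0, -0.045],
  [0, 0, 0],
], yaw=[0, 0, 0, 0, 0, 0, 0, 0, 0, 0], gripper=[0.7, 0.5, 0.5, 0.5, 0.5, 0.5, 0.5, 0.5, 0.5, 0.5], newtons=20)

```text
time: 28.18
ee_pos: [0.6341, 0.2466, 0.2768]
eef_rot: [0.664, 0.316, -0.257, -0.627]
ft_force: [-0.7, 0.4, -0.2]
grip_width: 0.502
```

```bash
python3 - <<'E'
from h import *
s=snap('wrist','w11'); c=proj(s,[(.595,.292,.068)])[0]
print(rect(s,'orange',c,55,.068),cv2.boundingRect(mask(s,'orange',c,55)),c)
o=arm.get_obs(); print(o['ee_pos'],o['q'].round(2))
t=snap('side','side3'); snap('top','top3'); a=load('side0')
for n,col,P,z in [('g','green',(.6226,.0508,.068),.068),('w','white',(.6077,-.2466,.068),.068),('o','orange',(.595,.292,.068),.068)]:
    print(n,rect(t,col,proj(t,[P])[0],26,z))
d=cv2.absdiff(a['color'],t['color']).max(2)
cv2.imwrite('pics/v4.png',cv2.resize(cv2.imread('pics/side3.png')[80:380,150:550],(800,600),interpolation=cv2.INTER_CUBIC))
E
```

```text
(array([595.9, 293.3]), array([85.6, 84.3]), -42.3) (279, 79, 70, 70) [312.40512608 114.91156886]
[0.63229866 0.24944955 0.27726421] [ 0.06  0.51 -0.8   1.51  0.46  1.22  0.02]
g (array([618.5,  20.7]), array([137.2,  86.6]), -10.7)
w (array([ 607.7, -263. ]), array([ 90.6, 117.5]), 5.7)
o (array([593.1, 255. ]), array([150.6, 120.1]), -34.5)
```

View pics/v4.png

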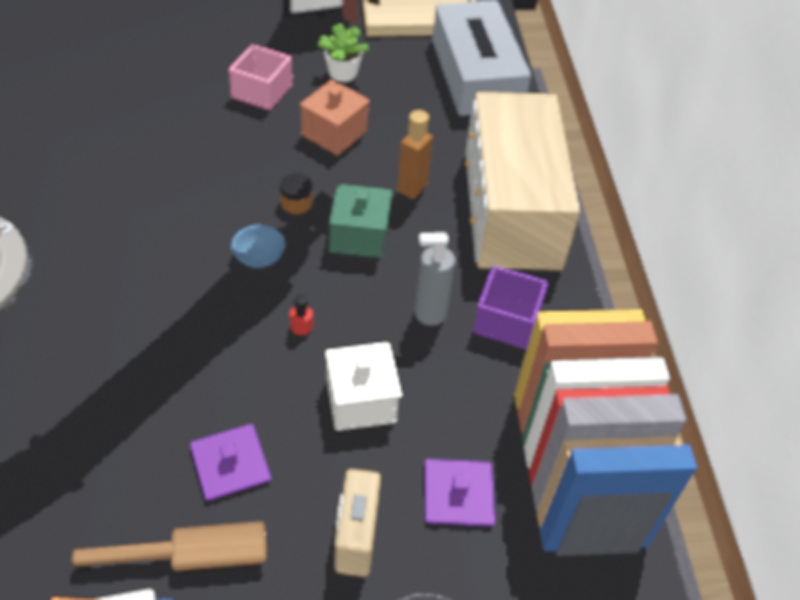

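The side view shows all three lids sitting level on their own jars: orange (335,105), green (360,210), white (363,375). The other items are where they started. Handing in.

Emit:
step_arm([
  [0, 0, 0],
  [0, 0, 0],
], yaw=[0, 0], gripper=[0.5, 0.5])

```text
time: 28.58
ee_pos: [0.6283, 0.2535, 0.276]
eef_rot: [0.661, 0.319, -0.262, -0.627]
ft_force: [0.1, 0.5, 0.4]
grip_width: 0.503
```

```bash
python3 -c "
from h import *
print(order.hand_in())"
```

```text
the job is handed in; nothing more can be done
None
```

All three lids are on the jars of their own colour, and I handed the job in at about 28.6 s. I moved the green lid from the white jar to the green one first, then placed the white lid, then the orange.

- **Lids home:** Seen from the wrist, each lid measured about 85 mm square (84 nominal) at the fully-home height of 68 mm. Each was within about 2 mm and 0.5° of its jar. The last side view shows all three level and the other items apparently where they started, judged by eye only.
- **Final side-camera measurement:** My attempt to measure the lids' outlines in that last side view was no use. The colour masks took in the jar walls, so the wrist measurements are the ones to trust.
- **Hand tilt:** The hand slowly drifted to about 5° off vertical, and the moves could not correct it. I set the white and orange lids down on one edge and levelled them with a 3 N grip and a press of about 6 N. The green lid was released with the hand leaning about 1.7°.
- **Force:** While gripping the white lid on the table, I pressed down with about 34 N to try to straighten the hand. It did not help, and it was under the 40 N limit.

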